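# Stray ginger back into its covered bin

### The job

A ginger root has slipped into the crate of cut taro and is stuck in the gap between the pieces. Slide the clear cover of the steel ginger bin fully back, get the ginger out from among the taro, lay it gently in the bin through the opening, and slide the cover fully shut again. All the taro stays in its crate, and the other things on the table stay where they are.

Things in the scene. Friction and masses are not known exactly. Their poses are not given: they have to be found in the camera images.
- ginger: the stray ginger root, knobbly, light brown, 62 x 49 x 35 mm (x, y, z), about 60 g. Origin: centre of its underside, z up. Grasp across its y width (49 mm). Taller, loose taro stands 2 to 12 mm off both long (y) sides and its +x end; its -x end (31 mm from the origin) is open. Shut fingertips set down there can rake it along its +x, 70 mm, out of the gap; it pushes the taro ahead along.
- ginger_mid (a point): middle of the ginger root, 17.5 mm above the centre of its underside.
- tray_mid (a point): centre of the level brown cardboard floor, 79 mm above the table, on which the goods lie inside the white plastic crate nearest the robot. Floor 272 mm (x) by 416 mm (y) inside a rim 14 mm high; this point's x and y run along these sides. The crate's walls lean outwards and rise to 185 mm above the table. Tray and crate do not move.
- bin: stainless steel bin fixed left of the crate, 270 x 150 x 66 mm; origin: centre of underside, +x along its length, away from the robot. Inner floor 7 mm up, walls 3 mm. The +x half is roofed by a fixed clear deck, top 56 mm up, over two more ginger roots; the -x half is the opening, 130 (x) x 136 mm (y), which the cover closes. Runner lips 66.5 mm high on both long sides.
- bin_mouth (a point): point on the inner floor of the bin below the middle of its opening, x and y along the bin's.
- cover (a joint): the clear sliding cover: 0 = fully shut, grows as it slides towards the bin's +x, over the fixed deck, up to 0.120 m = fully open. About 1.2 N of friction; it stays where it is left. It may stand a little ajar at the start.
- cover_bar (a point): middle of the black bar on the cover, at the bin's x = -66 mm when shut and +54 mm when open; 14 mm thick (bin x), 80 mm long (bin y), upright faces 24 mm high above the cover; this point is 75 mm above the bin's underside, the top of the bar 87 mm, the top of the cover sheet 63 mm. Push the bar's faces along the bin's x, or pinch it.
- taro_a: piece of cut taro 61 x 56 x 52 mm (x, y, z), loose, about 60 g, along the ginger's +y side (towards the robot). Origin: centre of its underside.
- taro_b: piece of cut taro 40 x 66 x 50 mm, loose, along the ginger's -y side, its long y axis along the ginger's x. Origin as above.
- taro_c: piece of cut taro 70 x 71 x 64 mm, loose, at the ginger's +x end. Origin as above.
- taro_d: piece of cut taro 40 x 66 x 50 mm, loose, near the crate's left wall. Origin as above. (A few more pieces lie along the crate's robot-side wall, out of the way.)
- taro_g: piece of cut taro 40 x 66 x 50 mm, loose, in the crate's far right corner.
- taro_h: piece of cut taro 61 x 56 x 52 mm, loose, in the crate's far left corner.
- price_card: yellow price card in a black foot, 32 x 100 x 81 mm, loose, behind the crate.
- mug: white mug, 78 x 116 x 97 mm, loose, right of the crate.
- tape_roll: roll of brown tape, 96 mm across, 48 mm high, loose, right of the crate.
- pepper_jar: spice jar, 44 mm across, 96 mm high, loose, behind the crate.
- noodles_1: white film pack of noodles, 106 x 143 x 35 mm, loose, right of the crate.
There are look-alikes about, which are no part of the job. Leave any green look-alike of the taro_h alone.

How it is judged:
By the outcome, as a careful person would: the job done as asked, in the order asked, and still so for the second after the job is handed in, with the robot touching nothing.
It also fails if it takes over 70 s, if anything falls off the work surface, if the arm or the gripper's body presses on something with over 40 N, if the wrist force passes 120 N, or if a joint passes its speed limit or range.

### The arm

A 6-joint arm with a two-finger parallel gripper is mounted at the origin on a cart in front of the work surface, level with it; the furniture and walls round the work are solid. World frame = base frame: x ahead of the robot, y to its left, z up, the work surface at z = 0. Lengths are in m, angles in rad, forces in N, time in s.
With the tool pointing down it reaches from about 0.25 to 0.775 m from the base axis. Payload 4 kg.
Tool frame: the origin (TCP) lies midway between the tips of the shut fingers; the grasp point (between the pads) lies 19 mm behind it (robot.tcp_to_grasp is the z of the grasp point in the tool frame, in m); z points along the fingers, y is the line along which they close (so a half turn about z gives the same grasp; the last joint's range is limited). The gripper opens to 94 mm and grips with 3 to 60 N. Pads are 16 mm wide; open, the fingers measure 119 mm over their backs; the gripper's body (75 mm by 177 mm) begins 78 mm behind the grasp point.
Start: joints at [-1.205, 0.087, 1.371, -0, 1.684, -0.103], TCP at [0.248, -0.491, 0.206] pointing down, gripper open.
Joint ranges: [-3.1, 3.1], [-0.76, 2.03], [0.27, 2.55], [-1.08, 4.22], [0.17, 2.65], [-2.57, 2.57]. Speed limits (rad/s): [2.79, 2.79, 3.14, 3.14, 3.14, 3.14].

### API

Orientations are given as [roll, pitch, yaw] about the fixed x, y, z axes, in that order (R = Rz(yaw) Ry(pitch) Rx(roll)).
In Python, from bench import robot gives the robot as it stands. The module is installed in compiled form; this text tells all that it offers.
- The arm moves only by the tool move_arm, never from a script. Its argument "motion" is one flat list of numbers, 7 for each row, row after row: the turn, a rotation vector about the tool's x, y, z in units of 45 degrees (1.0 is 45 degrees), then the shift along the tool's x, y, z in units of 100 mm (1.0 is 100 mm), then the opening, from 0 (shut) to 1 (fully open). A call has 1 to 12 rows; each row shifts and turns the commanded pose from where the row before left it, along the tool's axes as they then stand; what a row does not reach is not made up. A row lasts 1/12 s, in which the tool goes at most 41.7 mm and 7.16 degrees, less where a joint would pass 70% of its speed; a pose out of reach is approached as far as the arm can. A call with a number of a shift or a turn outside -1 to 1 is refused whole. A call with a gripper value outside its range is refused whole. The fingers move at their own pace and stop on an object; the grip force is fixed at half the most. Time passes only in rows, so rows that do not move let the fingers close. It gives the time, the measured TCP pose, the force, the opening and the grip force at its end, in the units of the state.
- robot.get_obs(): the state, without advancing time (a new reading comes with each control period).
- robot.snapshot(name): name is "scene" or "top" or "wrist"; returns the picture (480x640x3 uint8, red, green, blue); there is no depth.
- robot.get_calibration(name): a dict with "fx", "fy", "cx", "cy" (pixels), "R" (3x3) and "t" (3): a world point X has camera coordinates R X + t. Camera axes: x right, y down, z forward; pixel columns grow to the right and rows downward; lengths in m; the calibration is good to about 2 mm. A picture is of the moment at which its call begins: read the wrist's pose just before it. get_calibration takes no time and is no camera call; for the wrist camera it gives the pose at the moment of the call.
- robot.close_job(): hands the job in; it is judged then, once.
The state is a dict: "time": time; "joint_positions": joint angles; "qvel": joint speeds; "joint_torque": joint torques, N m; "tool_pos": TCP position; "ee_rot": TCP orientation; "wrist_force": force on the tool from outside, world axes, zero at the start; "wrist_torque": the same for the moment, N m; "width": finger opening in m; "finger_force": force on a finger pad.
Only numpy, scipy, OpenCV 4.12 (cv2) and the standard library are available. Lean on these libraries where they do the work, as an engineer would, in place of code of your own. Each camera call takes 0.05 s, during which the arm holds its last target. There are 200 camera calls.

## Working session

There is one attempt and no reset: what is moved stays moved. The work goes in short steps, Python scripts to look and compute and a tool call to move; the robot and the scene stay as the last step left them, time stands still between calls to the robot, and variables do not carry over. Pictures are saved under pics/ and viewed, at most 10 in all, crops included, and the job is handed in when it is done.

Besides the shell and the picture viewer there is one more tool, called after "Emit:" by a JSON object that holds its "api" and its "payload", one argument or row to a line. move_arm: Moves the arm, as the interface text tells. Shifts and turns lie within -1 to 1; 1 stands for 100 mm of shift or 45 degrees of turn. Its arguments: {"type":"object","properties":{"motion":{"type":"array","items":{"type":"number"}}},"required":["motion"]}

```bash
mkdir -p pics; cat > h.py <<'E'
import numpy as np, cv2
from bench import robot
def snap(n,f):
    c=robot.get_calibration(n); im=robot.snapshot(n); cv2.imwrite('pics/'+f+'.png',im[:,:,::-1]); return im,c
def ray(c,u,v):
    R=np.array(c['R']);t=np.array(c['t']); d=R.T@np.array([(u-c['cx'])/c['fx'],(v-c['cy'])/c['fy'],1]); return -R.T@t,d
def on(c,u,v,z):
    o,d=ray(c,u,v); return o+d*(z-o[2])/d[2]
def proj(c,X):
    p=np.array(c['R'])@np.array(X)+np.array(c['t']); return p[0]/p[2]*c['fx']+c['cx'],p[1]/p[2]*c['fy']+c['cy']
def tri(rs):
    A=0;b=0
    for o,d in rs:
        d=d/np.linalg.norm(d);P=np.eye(3)-np.outer(d,d);A=A+P;b=b+P@o
    return np.linalg.solve(A,b)
E
python3 - <<'E'
from h import *
import pickle
o=robot.get_obs(); print(o['time'],o['tool_pos'],o['ee_rot'],robot.tcp_to_grasp)
D={}
for n in ['scene','top']:
    im,c=snap(n,n+'0'); D[n]=c; print(n,c['fx'],np.round(-np.array(c['R']).T@np.array(c['t']),3))
pickle.dump(D,open('cal.pkl','wb'))
E
```

```text
0.0 [ 0.24828063 -0.49016808  0.20431723] [-3.13940805e+00 -2.22595081e-04  4.68729554e-01] -0.0188
scene 510.7495670897628 [1.259 0.032 1.276]
top 595.2519097978316 [0.448 0.117 1.912]
```

View pics/scene0.png

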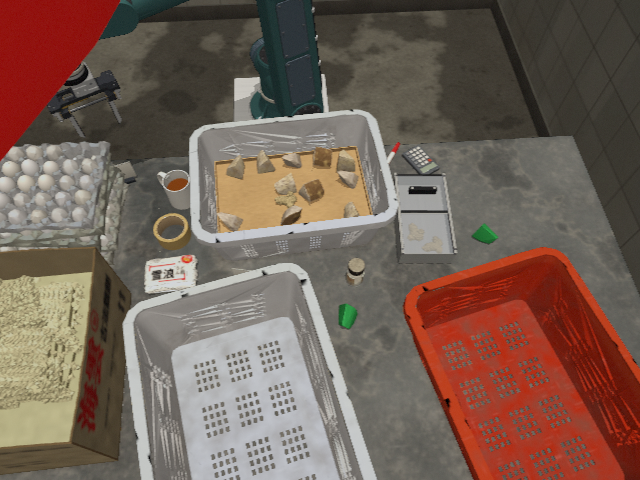

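View pics/top0.png

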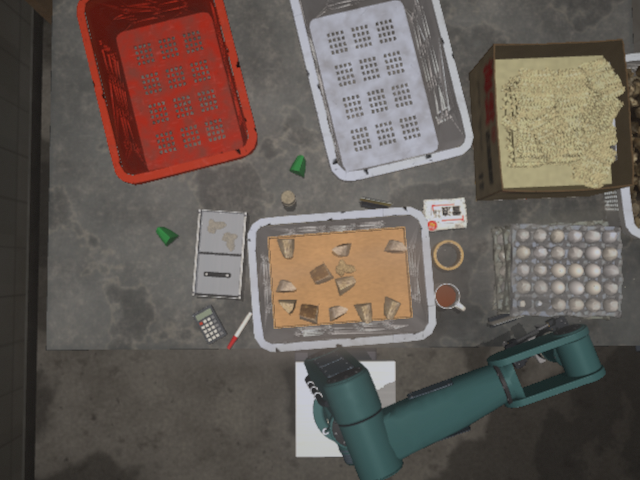

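The scene picture shows the ginger at about (287,200), the steel bin at (425,215) with its bar at (422,190), and the crate nearest the robot. In the top picture the ginger is at (345,268), between taro_c (320,273), taro_a (345,284) and taro_b (342,250). The bin is at (219,254) and its bar at (216,274). The green pieces at (298,165) and (166,236) are look-alikes, as are the two roots under the bin deck at (230,240) and (215,226). The stray ginger is the one inside the crate. I'll confirm it in an enlarged crop.

```bash
python3 - <<'E'
from h import *
t=cv2.imread('pics/top0.png');s=cv2.imread('pics/scene0.png')
a=cv2.resize(t[235:315,270:375],None,fx=4,fy=4,interpolation=cv2.INTER_CUBIC)
b=cv2.resize(t[203:303,188:250],None,fx=3.2,fy=3.2,interpolation=cv2.INTER_CUBIC)
c=cv2.resize(s[150:225,240:345],None,fx=3.5,fy=3.5,interpolation=cv2.INTER_CUBIC)
d=cv2.resize(s[170:270,390:460],None,fx=2.7,fy=2.7,interpolation=cv2.INTER_CUBIC)
M=np.zeros((600,640,3),np.uint8)
for im,(y,x) in ((a,(0,0)),(b,(0,430)),(c,(325,0)),(d,(325,430))): M[y:y+im.shape[0],x:x+im.shape[1]]=im[:600-y,:640-x]
cv2.imwrite('pics/m.png',M)
import pickle;D=pickle.load(open('cal.pkl','rb'));c=D['top'];s=D['scene']
print('ginger',on(c,345,268,.1),on(s,287,200,.1),tri([ray(c,345,268),ray(s,287,200)]))
print('bar',tri([ray(c,216,274),ray(s,422,190)]))
print([on(c,u,v,.087).round(4) for u,v in((204,274),(229,274))])
E
```

```text
ginger [0.44445968 0.00421224 0.1       ] [0.453487   0.00638065 0.1       ] [0.44451444 0.00475494 0.08710634]
bar [0.42825927 0.39769356 0.07274766]
[array([0.4292, 0.4345, 0.087 ]), array([0.4286, 0.3582, 0.087 ])]
```

View pics/m.png

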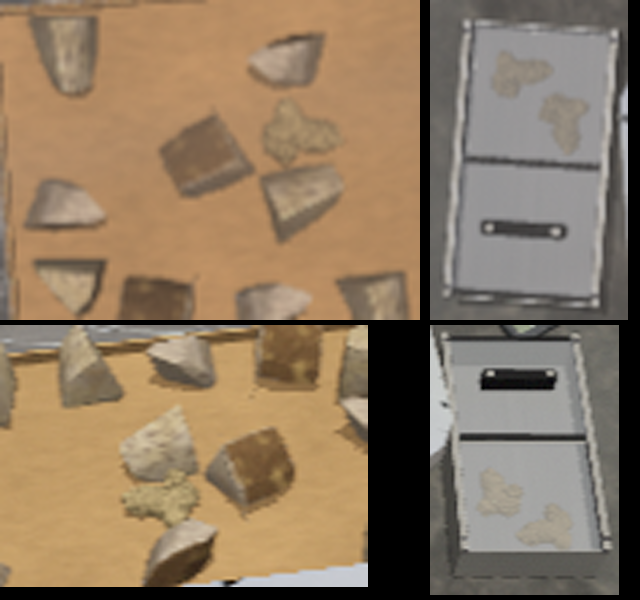

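The crop confirms it: the knobbly light-brown root at top px (345,268) lies in the crate between taro a, b and c, with its open end to the right (-y). Next I move the wrist camera over it.

Emit:
{"api": "move_arm", "payload": {
  "motion": [0, 0, -0.156, 0, 0, -0.2, 0, 0, 0, -0.156, 0, 0, -0.2, 0, 0, 0, -0.156, 0, 0, -0.2, 0, 0, 0, -0.156, 0, 0, -0.2, 0, 0, 0, -0.156, 0, 0, -0.2, 0, 0, 0, -0.156, 0, 0, -0.2, 0, 0, 0, -0.156, 0, 0, -0.2, 0, 0, 0, -0.156, 0, 0, -0.2, 0, 0, 0, -0.156, 0, 0, -0.2, 0]
}}

```text
time: 0.85
tool_pos: [0.2484, -0.4905, 0.3858]
ee_rot: [-3.141, -0.001, 1.578]
wrist_force: [0.3, -0.4, -1.5]
width: 0.0376
finger_force: 0.0
```

Emit:
{"api": "move_arm", "payload": {
  "motion": [0, 0, 0, 0.4, 0.07, 0, 0, 0, 0, 0, 0.4, 0.07, 0, 0, 0, 0, 0, 0.4, 0.07, 0, 0, 0, 0, 0, 0.4, 0.07, 0, 0, 0, 0, 0, 0.4, 0.07, 0, 0, 0, 0, 0, 0.4, 0.07, 0, 0, 0, 0, 0, 0.4, 0.07, 0, 0, 0, 0, 0, 0.4, 0.07, 0, 0, 0, 0, 0, 0.4, 0.07, 0, 0, 0, 0, 0, 0.4, 0.07, 0, 0, 0, 0, 0, 0.4, 0.07, 0, 0, 0, 0, 0, 0, 0, 0, 0]
}}

```text
time: 1.85
tool_pos: [0.3253, -0.0439, 0.3859]
ee_rot: [3.14, -0.002, 1.586]
wrist_force: [0.8, -0.8, -0.2]
width: 0.0002
finger_force: 0.0
```

```bash
python3 - <<'E'
from h import *
import pickle
im,c=snap('wrist','w0'); pickle.dump(c,open('w0.pkl','wb'))
o=robot.get_obs(); print(o['time'],o['tool_pos'],o['ee_rot'],o['joint_positions'],c['fx'],-np.array(c['R']).T@np.array(c['t']))
print(proj(c,[.444,.005,.097]))
E
```

```text
1.9 [ 0.32522363 -0.04696531  0.38561014] [ 3.14079485e+00 -1.69594630e-04  1.58213282e+00] [-3.16981049e-01 -3.62860294e-01  1.40759352e+00  4.82911253e-04
  2.09615888e+00 -3.28075132e-01] 379.35738138091875 [0.32421384 0.03424489 0.56488155]
(np.float64(410.924396051807), np.float64(156.98394833808732))
```

View pics/w0.png

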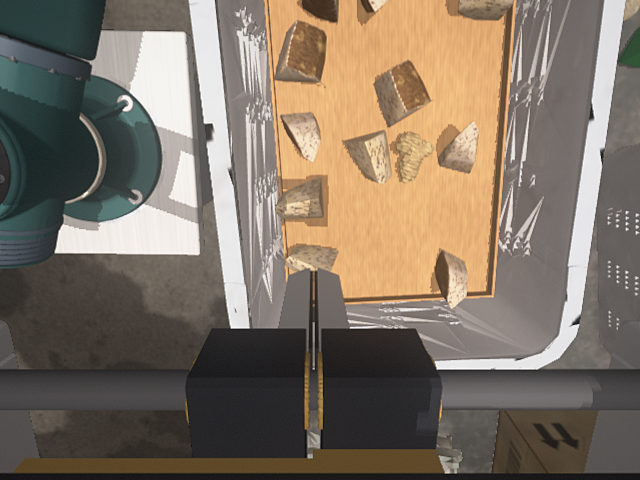

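The wrist picture shows the ginger at (413,157), taro_a at (368,155), taro_b at (460,148) and taro_c at (402,92). The open end of the gap is at the bottom. I'll go over the bin next.

Emit:
{"api": "move_arm", "payload": {
  "motion": [0, 0, 0, 0.4, 0.1, 0, 0.5, 0, 0, 0, 0.4, 0.1, 0, 0.5, 0, 0, 0, 0.4, 0.1, 0, 0.5, 0, 0, 0, 0.4, 0.1, 0, 0.5, 0, 0, 0, 0.4, 0.1, 0, 0.5, 0, 0, 0, 0.4, 0.1, 0, 0.5, 0, 0, 0, 0.4, 0.1, 0, 0.5, 0, 0, 0, 0.4, 0.1, 0, 0.5, 0, 0, 0, 0.4, 0.1, 0, 0.5, 0, 0, 0, 0, 0, 0, 0.5, 0, 0, 0, 0, 0, 0, 0.5]
}}

```text
time: 2.82
tool_pos: [0.4163, 0.3096, 0.3825]
ee_rot: [-3.137, 0.004, 1.572]
wrist_force: [0.8, -0.4, -0.2]
width: 0.047
finger_force: 0.0
```

```bash
python3 - <<'E'
from h import *
import pickle
im,c=snap('wrist','w1'); pickle.dump(c,open('w1.pkl','wb'))
o=robot.get_obs(); print(o['time'],o['tool_pos'],o['ee_rot'])
W=pickle.load(open('w0.pkl','rb')); i0=cv2.imread('pics/w0.png')
# ginger mask : yellowish, textured
hsv=cv2.cvtColor(i0,cv2.COLOR_BGR2HSV)
for p in((413,157),(405,150),(420,145),(410,172),(440,190),(370,150),(460,150)): print(p,hsv[p[1]-2:p[1]+3,p[0]-2:p[0]+3].reshape(-1,3).mean(0).round())
D=pickle.load(open('cal.pkl','rb'))
print('bar px',proj(c,[.428,.398,.087]))
h1=cv2.cvtColor(im,cv2.COLOR_RGB2HSV)
m=(h1[:,:,2]<45).astype(np.uint8);m[300:]=0
for k in cv2.findContours(m,0,2)[0]:
    if 200<cv2.contourArea(k)<6000:
        r=cv2.minAreaRect(k);print(r); print([on(c,*q,.087).round(4) for q in cv2.boxPoints(r)])
E
```

```text
2.8667 [0.41597618 0.30853717 0.38394695] [-3.13911165e+00  2.43543241e-03  1.57026884e+00]
(413, 157) [ 19. 102. 225.]
(405, 150) [ 18. 105. 198.]
(420, 145) [ 17. 105. 207.]
(410, 172) [ 18. 104. 216.]
(440, 190) [ 16. 123. 232.]
(370, 150) [ 18.  85. 223.]
(460, 150) [ 15.  70. 198.]
bar px (np.float64(323.87514921623745), np.float64(119.95796965841572))
```

View pics/w1.png

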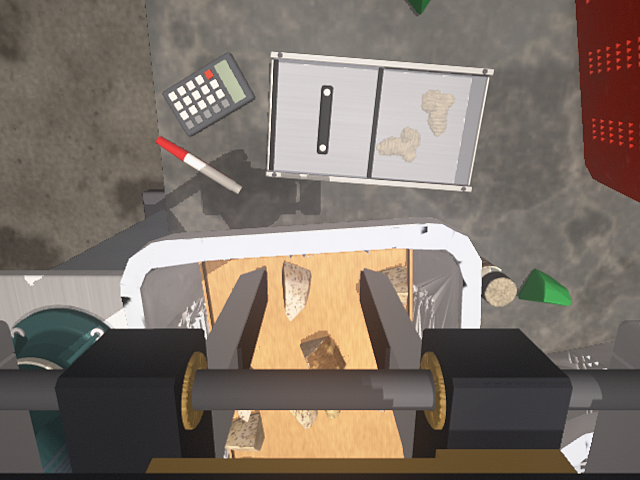

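The bar's top runs from (326,86) to (323,153). The bin's lip corners are near (272,55), (493,71), (470,190) and (268,177).

```bash
python3 - <<'E'
from h import *
import pickle
D=pickle.load(open('cal.pkl','rb'));c=pickle.load(open('w1.pkl','rb'))
im=cv2.imread('pics/w1.png');g=im.max(2)
m=np.zeros_like(g);m[75:165,308:342]=(g[75:165,308:342]<75)
k=max(cv2.findContours(m,0,2)[0],key=cv2.contourArea);r=cv2.minAreaRect(k);print(r,cv2.boundingRect(k))
bp=on(c,*r[0],.087);print('bar top',bp)
B=cv2.boxPoints(r);P=np.array([on(c,*q,.087) for q in B]);print(P.round(4)); e=max((P[1]-P[0],P[2]-P[1]),key=np.linalg.norm);print('bar yaw',np.degrees(np.arctan2(e[1],e[0]))-90,'len',np.linalg.norm(e))
Q=np.array([on(c,u,v,.0665) for u,v in((271,55),(493,71),(470,190),(267,178))])
print('bin',Q.round(4),Q.mean(0)); 
for a,b in((0,1),(3,2),(3,0),(2,1)): e=Q[b]-Q[a];print(np.linalg.norm(e),np.degrees(np.arctan2(e[1],e[0])))
# bar height from three views using the white dots/bar
t=cv2.imread('pics/top0.png').max(2);s=cv2.imread('pics/scene0.png').max(2)
def cen(g,x0,y0,x1,y1):
    mm=np.zeros_like(g);mm[y0:y1,x0:x1]=g[y0:y1,x0:x1]<60
    k=max(cv2.findContours(mm,0,2)[0],key=cv2.contourArea);b=cv2.minAreaRect(k);print(b);return b[0]
a=cen(t,200,268,232,281);b=cen(s,400,183,445,197)
print(tri([ray(D['top'],*a),ray(c,*r[0])]),tri([ray(D['top'],*a),ray(D['scene'],*b)]))
E
```

```text
((324.00347900390625, 119.45863342285156), (10.712867736816406, 67.68206787109375), 4.763641834259033) (317, 86, 16, 68)
bar top [0.42814805 0.39857353 0.087     ]
[[0.4186 0.3595 0.087 ]
 [0.4248 0.4369 0.087 ]
 [0.4373 0.4359 0.087 ]
 [0.4316 0.3584 0.087 ]]
bar yaw -4.6223571794516545 len 0.07766450011614814
bin [[0.3644 0.4729 0.0665]
 [0.6321 0.4555 0.0665]
 [0.6206 0.3109 0.0665]
 [0.3552 0.3258 0.0665]] [0.49306081 0.39127437 0.0665    ]
0.2682568957629612 -3.7061610246333814
0.26586856053848096 -3.215409720559318
0.1473211322241274 86.40479650605084
0.14505904673135903 85.4592946654265
((208.0, 275.0), (0.0, 0.0), 0.0)
((422.5, 190.0), (6.0, 27.0), 90.0)
[0.42625836 0.39575329 0.24327734] [0.42321429 0.41287295 0.06408411]
```

Emit:
{"api": "move_arm", "payload": {
  "motion": [0, 0, 0, 0.3, 0.04, -0.0, 0.5, 0, 0, 0, 0.3, 0.04, 0.1, 0.5, 0, 0, 0, 0.3, 0.04, 0.4, 0.5, 0, 0, 0.084, 0, 0, 0.4, 0.5, 0, 0, 0, 0, 0, 0.4, 0.5, 0, 0, 0, 0, 0, 0.4, 0.5, 0, 0, 0, 0, 0, 0.4, 0.5, 0, 0, 0, 0, 0, 0.4, 0.5, 0, 0, 0, 0, 0, 0.2, 0.5, 0, 0, 0, 0, 0, 0, 0.5, 0, 0, 0, 0, 0, 0, 0.5]
}}

```text
time: 3.78
tool_pos: [0.4267, 0.3922, 0.1224]
ee_rot: [-3.141, 0.001, 1.503]
wrist_force: [1.0, -1.4, 0.3]
width: 0.0469
finger_force: 0.0
```

Emit:
{"api": "move_arm", "payload": {
  "motion": [0, 0, 0, 0.04, 0.02, 0.25, 0.5, 0, 0, 0, 0, 0, 0.25, 0.5, 0, 0, 0, 0, 0, 0, 0.5, 0, 0, 0, 0, 0, 0, 0.5]
}}

```text
time: 4.12
tool_pos: [0.4294, 0.3979, 0.0742]
ee_rot: [3.14, -0.001, 1.504]
wrist_force: [-0.2, 0.1, 1.1]
width: 0.047
finger_force: 0.0
```

Emit:
{"api": "move_arm", "payload": {
  "motion": [0, 0, 0, 0, 0, 0, 0, 0, 0, 0, 0, 0, 0, 0, 0, 0, 0, 0, 0, 0, 0, 0, 0, 0, 0, 0, 0, 0, 0, 0, 0, 0, 0.2, 0, 0, 0, 0, 0, 0, 0.25, 0, 0, 0, 0, 0, 0, 0.25, 0, 0, 0, 0, 0, 0, 0.25, 0, 0, 0, 0, 0, 0, 0.23, 0, 0, 0, 0, 0, 0, 0.0, 0, 0, 0, 0, 0, 0, 0.0, 0, 0]
}}

```text
time: 5.03
tool_pos: [0.5466, 0.3902, 0.0729]
ee_rot: [-3.141, 0.001, 1.505]
wrist_force: [-1.9, -1.8, 3.1]
width: 0.0136
finger_force: 30.0
```

Emit:
{"api": "move_arm", "payload": {
  "motion": [0, 0, 0, 0, 0.04, 0, 0, 0, 0, 0, 0, 0.03, 0, 0, 0, 0, 0, 0, 0, 0, 0]
}}

```text
time: 5.28
tool_pos: [0.5467, 0.3901, 0.0729]
ee_rot: [-3.128, 0.003, 1.507]
wrist_force: [-16.8, -2.8, 8.6]
width: 0.0137
finger_force: 30.1
```

Emit:
{"api": "move_arm", "payload": {
  "motion": [0, 0, 0, 0, -0.06, 0, 0, 0, 0, 0, 0, 0, 0, 0.4, 0, 0, 0, 0, 0, 0, 0.4, 0, 0, 0, 0, 0, 0, 0.4, 0, 0, 0, 0, 0, -0.3, 0.4, 0, 0, 0, 0, 0, -0.4, 0, 0, 0, 0, 0, 0, -0.4, 0, 0, 0, 0, 0, 0, -0.4, 0, 0, 0, 0, 0, 0, -0.4, 0, 0, 0, 0, 0, 0, -0.4, 0, 0, 0, 0, -0.2, 0, -0.4, 0, 0, 0, 0, -0.4, -0.04, -0.1, 0]
}}

```text
time: 6.28
tool_pos: [0.5413, 0.3354, 0.3554]
ee_rot: [3.132, -0.007, 1.51]
wrist_force: [0.1, -0.6, 0.5]
width: 0.0006
finger_force: 0.0
```

Emit:
{"api": "move_arm", "payload": {
  "motion": [0, 0, 0, -0.4, -0.06, 0, 0, 0, 0, 0, -0.4, -0.06, 0, 0, 0, 0, 0, -0.4, -0.06, 0, 0, 0, 0, 0, -0.4, -0.06, 0, 0, 0, 0, 0, -0.4, -0.06, 0, 0, 0, 0, 0, -0.4, -0.06, 0, 0, 0, 0, 0, -0.4, -0.06, 0, 0, 0, 0, 0, -0.4, -0.06, 0, 0, 0, 0, 0, -0.4, -0.06, 0, 0, 0, 0, 0, -0.4, -0.06, 0, 0, 0, 0, 0, -0.2, -0.06, 0, 0, 0, 0, 0, 0, 0, 0, 0]
}}

```text
time: 7.28
tool_pos: [0.4454, -0.0863, 0.3497]
ee_rot: [3.141, 0.002, 1.499]
wrist_force: [0.1, -0.6, 0.6]
width: 0.0002
finger_force: 0.0
```

```bash
python3 - <<'E'
from h import *
import pickle
im,c=snap('wrist','w2'); pickle.dump(c,open('w2.pkl','wb'))
t,ct=snap('top','t2')
o=robot.get_obs(); print(o['time'],o['tool_pos'],o['ee_rot'],o['wrist_force'])
u,v=map(int,proj(c,[.444,.005,.097])); print(u,v, -np.array(c['R']).T@np.array(c['t']))
x0=max(0,u-100);y0=max(0,v-75)
a=cv2.resize(im[y0:y0+150,x0:x0+200,::-1],None,fx=3,fy=3,interpolation=cv2.INTER_CUBIC)
b=cv2.resize(t[203:303,188:250,::-1],None,fx=3,fy=3,interpolation=cv2.INTER_CUBIC)
M=np.zeros((450,800,3),np.uint8);M[:a.shape[0],:a.shape[1]]=a;M[:300,605:605+186]=b;cv2.imwrite('pics/m2.png',M);print(x0,y0)
E
```

```text
7.3833 [ 0.44630803 -0.08313575  0.34970234] [ 3.14055571e+00 -3.82199225e-04  1.50343948e+00] [0.18003721 0.10102783 0.61305766]
305 117 [ 0.45119089 -0.00762522  0.52837647]
205 42
```

View pics/m2.png

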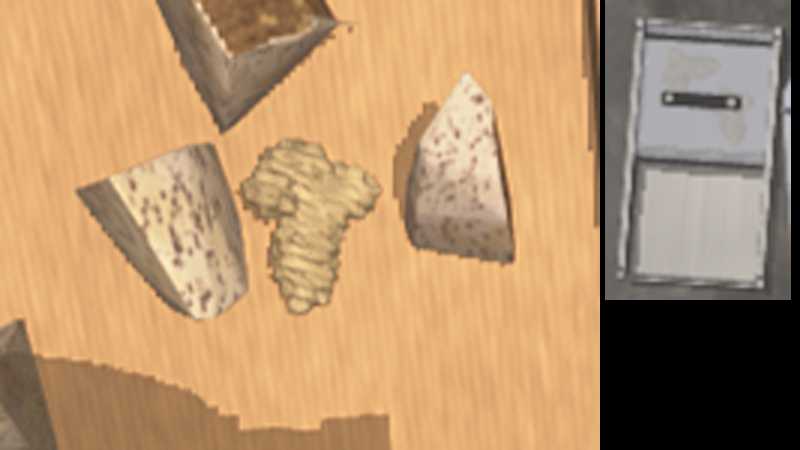

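The cover is fully open in the top crop. In the wrist crop the ginger spans x 240-382 and y 138-315, with its stem end pointing down, towards the open end. taro_a stands to its left, taro_b to its right and taro_c above it.

```bash
python3 - <<'E'
from h import *
import pickle
c0=pickle.load(open('w0.pkl','rb'));c=pickle.load(open('w2.pkl','rb'))
def seg(f,r):
    im=cv2.imread('pics/'+f+'.png');m=np.zeros(im.shape[:2],np.uint8)
    cv2.grabCut(im,m,r,np.zeros((1,65)),np.zeros((1,65)),8,cv2.GC_INIT_WITH_RECT)
    m=((m==1)|(m==3)).astype(np.uint8);k=max(cv2.findContours(m,0,2)[0],key=cv2.contourArea)
    M=cv2.moments(k);print(f,cv2.boundingRect(k),cv2.minAreaRect(k),M['m00']);return (M['m10']/M['m00'],M['m01']/M['m00']),k
a,k0=seg('w0',(396,129,40,57));b,k2=seg('w2',(284,86,51,64))
print('centroid tri',tri([ray(c0,*a),ray(c,*b)]))
P=np.array([on(c,*q[0],.095)[:2] for q in k2]);print('ext',P.min(0),P.max(0))
print('minrect',cv2.minAreaRect(P.astype(np.float32)))
for n,(u,v) in dict(tip=(303,315),aR=(247,290),aLow=(205,320),bL=(408,240),bLow=(513,263),cLow=(222,131),aTop=(212,145),gL=(240,190),gR=(382,190),gT=(290,138)).items():
    print(n,on(c,205+u/3,42+v/3,.085 if n in('tip','aLow','bLow','cLow') else .1).round(4))
E
```

```text
w0 (396, 131, 38, 52) ((414.5, 156.5), (51.0, 37.0), 90.0) 1197.0
w2 (284, 88, 48, 59) ((302.603759765625, 116.36843872070312), (43.35369873046875, 54.958221435546875), 25.27772331237793) 1518.0
centroid tri [0.44525441 0.00807104 0.08984537]
ext [ 0.42151831 -0.02584117] [0.47256688 0.03519609]
minrect ((0.44073644280433655, 0.0055072493851184845), (0.057692691683769226, 0.04678482189774513), 60.09797668457031)
tip [ 0.4418 -0.0273  0.085 ]
aR [ 0.4224 -0.0163  0.1   ]
aLow [ 0.4045 -0.0265  0.085 ]
bL [ 0.482  -0.0029  0.1   ]
bLow [ 0.522  -0.0138  0.085 ]
cLow [0.4173 0.0402 0.085 ]
aTop [0.4145 0.0342 0.1   ]
gL [0.423  0.0185 0.1   ]
gR [0.4736 0.0149 0.1   ]
gT [0.4422 0.0346 0.1   ]
```

Emit:
{"api": "move_arm", "payload": {
  "motion": [0, 0, -0.086, 0, 0, 0.1, 0, 0, 0, 0, 0, 0, 0.4, 0, 0, 0, 0, 0, 0, 0.4, 0, 0, 0, 0, 0, 0, 0.4, 0, 0, 0, 0, 0, 0, 0.4, 0, 0, 0, 0, 0, 0, 0.4, 0, 0, 0, 0, 0, 0, 0.3, 0, 0, 0, 0, 0, 0, 0.2, 0, 0, 0, 0, 0, 0, 0, 0, 0, 0, 0, 0, 0, 0, 0]
}}

```text
time: 8.22
tool_pos: [0.446, -0.0812, 0.0889]
ee_rot: [-3.14, -0.001, 1.575]
wrist_force: [0.3, 0.0, -0.1]
width: 0.0003
finger_force: 0.0
```

Emit:
{"api": "move_arm", "payload": {
  "motion": [0, 0, 0, 0.2, 0, 0.04, 0, 0, 0, 0, 0.2, 0, 0, 0, 0, 0, 0, 0.08, 0, 0, 0, 0, 0, 0, 0.08, 0, 0, 0, 0, 0, 0, 0.08, 0, 0, 0, 0, 0, 0, 0.08, 0, 0, 0, 0, 0, 0, 0.08, 0, 0, 0, 0, 0, 0, 0.08, 0, 0, 0, 0, 0, 0, 0.08, 0, 0, 0, 0, 0, 0, 0.08, 0, 0, 0, 0, 0, 0, 0.08, 0, 0, 0, 0, 0, 0, 0.04, 0, 0, 0]
}}

```text
time: 9.22
tool_pos: [0.4457, 0.0346, 0.0853]
ee_rot: [-3.141, -0.001, 1.574]
wrist_force: [0.3, -0.6, -0.7]
width: 0.0004
finger_force: 0.3
```

Emit:
{"api": "move_arm", "payload": {
  "motion": [0, 0, 0, -0.2, 0, 0, 0, 0, 0, 0, -0.1, 0, -0.2, 0, 0, 0, 0, 0, 0, -0.4, 0, 0, 0, 0, 0, 0, -0.4, 0, 0, 0, 0, 0, 0, -0.4, 0.9, 0, 0, 0, 0, 0, -0.4, 0.9, 0, 0, 0, 0, 0, -0.1, 0.9, 0, 0, 0, 0, 0, 0, 0.9]
}}

```text
time: 9.88
tool_pos: [0.4478, 0.0035, 0.2799]
ee_rot: [3.133, 0.001, 1.573]
wrist_force: [0.2, 0.5, -0.6]
width: 0.0237
finger_force: 0.0
```

```bash
python3 - <<'E'
from h import *
import pickle
im,c=snap('wrist','w3'); pickle.dump(c,open('w3.pkl','wb'))
o=robot.get_obs(); print(o['time'],o['tool_pos'],o['ee_rot'],o['width'])
u,v=map(int,proj(c,[.445,.075,.097])); x0=max(0,u-110);y0=max(0,v-100);print(u,v,x0,y0)
cv2.imwrite('pics/m3.png',cv2.resize(im[y0:y0+180,x0:x0+240,::-1],None,fx=3,fy=3,interpolation=cv2.INTER_CUBIC))
E
```

```text
9.9333 [0.44667608 0.00357894 0.27662011] [3.13840162e+00 3.03007752e-04 1.57327550e+00] 0.027689309548682133
308 137 198 37
```

View pics/m3.png

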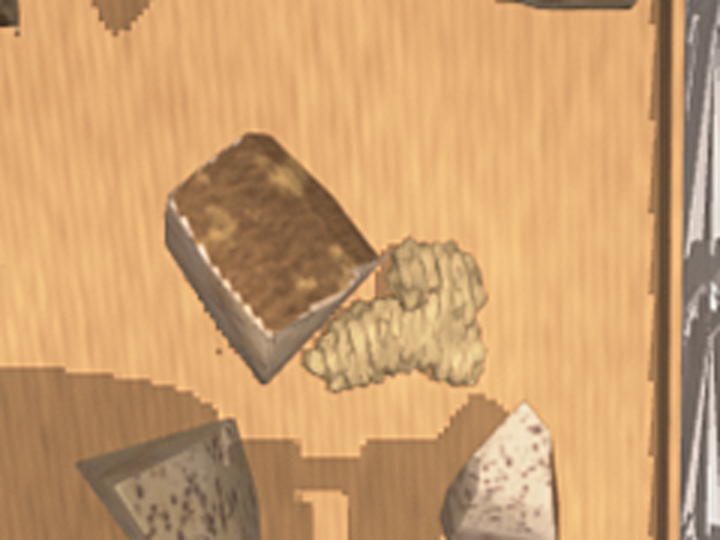

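The ginger is out of the gap. It now spans crop (305-487, 238-390), has turned so its stem points left, and touches taro_c's corner at (378,265). taro_b at (525,405) is still too close for the lower finger, so I'll rake it about 50 mm further along +y.

```bash
python3 - <<'E'
from h import *
import pickle
c=pickle.load(open('w3.pkl','rb'))
for n,(u,v,z) in dict(low=(420,385,.09),stem=(305,365,.09),armlow=(465,383,.095),armup=(425,240,.1),right=(487,310,.095),cR=(378,265,.143),cLow=(265,383,.08),bTop=(525,405,.129),bL=(445,520,.085),aR=(258,500,.09),aTop=(235,420,.13),wall=(650,200,.08),far=(560,5,.1)).items():
    print(n,on(c,198+u/3,37+v/3,z).round(4))
E
```

```text
low [0.4736 0.0486 0.09  ]
stem [0.4368 0.0548 0.09  ]
armlow [0.4875 0.0497 0.095 ]
armup [0.4735 0.0928 0.1   ]
right [0.4936 0.0722 0.095 ]
cR [0.4579 0.0851 0.143 ]
cLow [0.4234 0.0482 0.08  ]
bTop [0.5012 0.0466 0.129 ]
bL [0.4833 0.0035 0.085 ]
aR [0.4211 0.0111 0.09  ]
aTop [0.4177 0.0422 0.13  ]
wall [0.546  0.1058 0.08  ]
far [0.5109 0.1575 0.1   ]
```

Emit:
{"api": "move_arm", "payload": {
  "motion": [0, 0, 0, 0.12, 0.2, 0, 0, 0, 0, 0, 0, 0, 0, 0, 0, 0, 0, 0, 0, 0.3, 0, 0, 0, 0, 0, 0, 0.4, 0, 0, 0, 0, 0, 0, 0.4, 0, 0, 0, 0, 0, 0, 0.4, 0, 0, 0, 0, 0, 0, 0.35, 0, 0, 0, 0, 0, 0, 0, 0, 0, 0, 0, 0, 0, 0, 0]
}}

```text
time: 10.68
tool_pos: [0.4631, 0.0156, 0.0878]
ee_rot: [-3.134, -0.0, 1.573]
wrist_force: [0.1, 0.6, 1.1]
width: 0.0001
finger_force: 0.0
```

Emit:
{"api": "move_arm", "payload": {
  "motion": [0, 0, 0, 0.15, 0.02, 0.02, 0, 0, 0, 0, 0.1, 0, 0, 0, 0, 0, 0, 0.08, 0, 0, 0, 0, 0, 0, 0.08, 0, 0, 0, 0, 0, 0, 0.08, 0, 0, 0, 0, 0, 0, 0.08, 0, 0, 0, 0, 0, 0, 0.08, 0, 0, 0, 0, 0, 0, 0.08, 0, 0, 0, 0, 0, 0, 0.08, 0, 0, 0, 0, 0, 0, 0, 0, 0, 0]
}}

```text
time: 11.52
tool_pos: [0.4677, 0.0981, 0.0886]
ee_rot: [3.142, -0.001, 1.575]
wrist_force: [0.0, -0.1, -0.2]
width: 0.0007
finger_force: 0.0
```

Emit:
{"api": "move_arm", "payload": {
  "motion": [0, 0, 0, -0.2, 0, 0, 0, 0, 0, 0, -0.2, 0, -0.2, 0, 0, 0, 0, -0.1, 0, -0.4, 0, 0, 0, 0, 0, 0, -0.4, 0.8, 0, 0, 0, 0, 0, -0.4, 0.8, 0, 0, 0, 0, 0, -0.4, 0.8, 0, 0, 0, 0, 0, -0.1, 0.8, 0, 0, 0, 0, 0, 0, 0.8, 0, 0, 0, 0, 0, 0, 0.8]
}}

```text
time: 12.27
tool_pos: [0.4677, 0.0467, 0.2778]
ee_rot: [-3.141, -0.0, 1.573]
wrist_force: [-0.3, 0.9, -0.4]
width: 0.0367
finger_force: 0.0
```

```bash
python3 - <<'E'
from h import *
import pickle
im,c=snap('wrist','w4'); pickle.dump(c,open('w4.pkl','wb'))
o=robot.get_obs(); print(o['time'],o['tool_pos'],o['ee_rot'],o['width'])
u,v=map(int,proj(c,[.475,.12,.097])); x0=max(0,u-110);y0=max(0,v-90);print(u,v,x0,y0)
cv2.imwrite('pics/m4.png',cv2.resize(im[y0:y0+180,x0:x0+240,::-1],None,fx=3,fy=3,interpolation=cv2.INTER_CUBIC))
E
```

```text
12.3167 [0.46710478 0.04666592 0.2762081 ] [-3.13786643e+00 -3.19647154e-04  1.57329482e+00] 0.04105315951702983
320 135 210 45
```

View pics/m4.png

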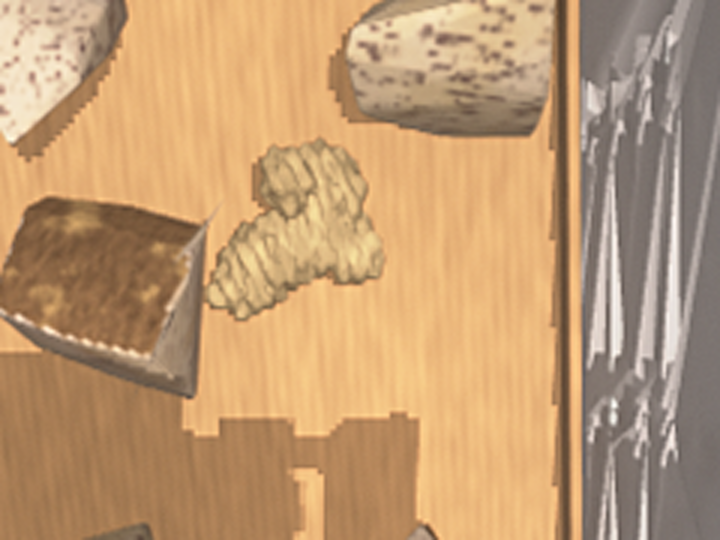

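The ginger now lies free at crop (205-385, 138-320). Its stem points down-left at (222,305), and its arms are at (270,170) and (372,270). Its x axis is about 41° in the world, and taro_c's corner at (210,215) is clear of both fingers.

```bash
python3 - <<'E'
from h import *
import pickle
c=pickle.load(open('w4.pkl','rb'));im=cv2.imread('pics/w4.png');m=np.zeros(im.shape[:2],np.uint8)
cv2.grabCut(im,m,(277,89,64,65),np.zeros((1,65)),np.zeros((1,65)),8,cv2.GC_INIT_WITH_RECT)
m=((m==1)|(m==3)).astype(np.uint8);k=max(cv2.findContours(m,0,2)[0],key=cv2.contourArea)
print(cv2.boundingRect(k),cv2.contourArea(k))
P=np.array([on(c,*q[0],.097)[:2] for q in k])
for a in (36,41,46,51):
    t=np.radians(a);x=np.array([np.cos(t),np.sin(t)]);y=np.array([-x[1],x[0]]);px,py=P@x,P@y
    w=[px.min(),px.max(),py.min(),py.max()];ctr=x*(w[0]+w[1])/2+y*(w[2]+w[3])/2
    print(a,'L',w[1]-w[0],'W',w[3]-w[2],'ctr',ctr.round(4),'tips x',px[py.argmax()]-(w[0]+w[1])/2,px[py.argmin()]-(w[0]+w[1])/2)
for u,v in((320,220),(305,225)): print(on(c,210+u/3,45+v/3,.097))
E
```

```text
(280, 91, 59, 61) 2137.0
36 L 0.060257325916783566 W 0.050046342518872744 ctr [0.4603 0.1288] tips x 0.012759550679067644 0.01704367831935566
41 L 0.06102741117563548 W 0.05022928740269958 ctr [0.4614 0.128 ] tips x 0.014573639359597046 0.014479638446764198
46 L 0.0613330409860825 W 0.050413162170376474 ctr [0.4625 0.1276] tips x 0.008864000998841937 0.013074506446547396
51 L 0.061422918212871325 W 0.05058829459780623 ctr [0.4637 0.1275] tips x 0.010377026753364937 0.010177713363438201
[0.47094758 0.13494426 0.097     ]
[0.46641251 0.13347687 0.097     ]
```

Emit:
{"api": "move_arm", "payload": {
  "motion": [0, 0, 0, 0.29, 0, 0, 0.8, 0, 0, 0, 0.29, 0, 0, 0.8, 0, 0, 0, 0.29, 0, 0, 0.8, 0, 0, 0.152, 0, 0, 0.1, 0.8, 0, 0, 0.152, 0, 0, 0.1, 0.8, 0, 0, 0.152, 0, 0, 0.1, 0.8, 0, 0, 0.152, 0, 0, 0.1, 0.8, 0, 0, 0.152, 0, 0, 0.2, 0.8, 0, 0, 0.152, 0, 0, 0.2, 0.8, 0, 0, 0.152, 0, 0, 0.2, 0.8, 0, 0, 0, 0, 0, 0, 0.8, 0, 0, 0, 0, 0, 0, 0.8]
}}

```text
time: 13.32
tool_pos: [0.4654, 0.1332, 0.1749]
ee_rot: [-3.137, 0.006, 0.741]
wrist_force: [-0.2, -0.3, 0.2]
width: 0.0752
finger_force: 0.0
```

Emit:
{"api": "move_arm", "payload": {
  "motion": [0, 0, 0, 0.015, 0.014, 0.3, 0.8, 0, 0, 0, 0, 0, 0.3, 0.8, 0, 0, 0, 0, 0, 0.2, 0.8, 0, 0, 0, 0, 0, 0.1, 0.8, 0, 0, 0, 0, 0, 0, 0.8, 0, 0, 0, 0, 0, 0, 0, 0, 0, 0, 0, 0, 0, 0, 0, 0, 0, 0, 0, 0, 0, 0, 0, 0, 0, 0, 0, 0, 0, 0, 0, 0, 0, 0, 0]
}}

```text
time: 14.15
tool_pos: [0.4707, 0.1337, 0.0901]
ee_rot: [3.14, -0.003, 0.738]
wrist_force: [-0.8, 0.8, 3.5]
width: 0.0471
finger_force: 29.5
```

Emit:
{"api": "move_arm", "payload": {
  "motion": [0, 0, 0, 0, 0, -0.1, 0, 0, 0, 0, 0, 0, -0.3, 0, 0, 0, 0, 0, 0, -0.35, 0, 0, 0, -0.14, 0, 0, -0.35, 0, 0, 0, -0.14, 0, 0, -0.35, 0, 0, 0, -0.14, 0, 0, -0.35, 0, 0, 0, -0.14, 0, 0, -0.3, 0, 0, 0, -0.14, 0, 0, 0, 0, 0, 0, -0.14, 0, 0, 0, 0, 0, 0, -0.136, 0, 0, 0, 0, 0, 0, 0, 0, 0, 0, 0]
}}

```text
time: 15.07
tool_pos: [0.4696, 0.1334, 0.2994]
ee_rot: [3.141, -0.0, 1.506]
wrist_force: [-0.1, -0.9, -0.9]
width: 0.0467
finger_force: 29.3
```

Emit:
{"api": "move_arm", "payload": {
  "motion": [0, 0, 0, 0.325, -0.078, 0, 0, 0, 0, 0, 0.325, -0.078, 0, 0, 0, 0, 0, 0.325, -0.078, 0, 0, 0, 0, 0, 0.325, -0.078, 0, 0, 0, 0, 0, 0.325, -0.078, 0, 0, 0, 0, 0, 0.325, -0.078, 0, 0, 0, 0, 0, 0.325, -0.078, 0, 0, 0, 0, 0, 0.325, -0.078, 0, 0, 0, 0, 0, 0, 0, 0, 0, 0, 0, 0, 0, 0, 0, 0]
}}

```text
time: 15.9
tool_pos: [0.424, 0.3982, 0.2977]
ee_rot: [-3.14, 0.002, 1.505]
wrist_force: [-0.3, 0.1, -1.3]
width: 0.0463
finger_force: 29.3
```

Emit:
{"api": "move_arm", "payload": {
  "motion": [0, 0, 0, 0, 0, 0.4, 0, 0, 0, 0, 0, 0, 0.4, 0, 0, 0, 0, 0, 0, 0.4, 0, 0, 0, 0, 0, 0, 0.4, 0, 0, 0, 0, 0, 0, 0.4, 0, 0, 0, 0, 0, 0, 0.3, 0, 0, 0, 0, 0, 0, 0.15, 0, 0, 0, 0, 0, 0, 0.1, 0, 0, 0, 0, 0, 0, 0.1, 0, 0, 0, 0, 0, 0, 0, 0, 0, 0, 0, 0, 0, 0, 0]
}}

```text
time: 16.82
tool_pos: [0.4256, 0.397, 0.0345]
ee_rot: [3.14, -0.001, 1.503]
wrist_force: [-0.2, -0.4, -0.2]
width: 0.047
finger_force: 29.3
```

Emit:
{"api": "move_arm", "payload": {
  "motion": [0, 0, 0, 0, 0, 0.05, 0, 0, 0, 0, 0, 0, 0.05, 0, 0, 0, 0, 0, 0, 0.03, 0, 0, 0, 0, 0, 0, 0, 0, 0, 0, 0, 0, 0, 0, 0]
}}

```text
time: 17.23
tool_pos: [0.4247, 0.397, 0.0203]
ee_rot: [-3.141, 0.0, 1.504]
wrist_force: [0.1, -0.1, -0.6]
width: 0.0462
finger_force: 29.3
```

Emit:
{"api": "move_arm", "payload": {
  "motion": [0, 0, 0, 0, 0, 0.02, 0, 0, 0, 0, 0, 0, 0, 0, 0, 0, 0, 0, 0, 0, 0]
}}

```text
time: 17.48
tool_pos: [0.4248, 0.3971, 0.0185]
ee_rot: [3.141, 0.0, 1.504]
wrist_force: [0.3, 0.4, -0.6]
width: 0.0465
finger_force: 29.3
```

Emit:
{"api": "move_arm", "payload": {
  "motion": [0, 0, 0, 0, 0, 0.015, 0, 0, 0, 0, 0, 0, 0, 0, 0, 0, 0, 0, 0, 0, 0.55, 0, 0, 0, 0, 0, 0, 0.65, 0, 0, 0, 0, 0, 0, 0.65, 0, 0, 0, 0, 0, 0, 0.65]
}}

```text
time: 17.98
tool_pos: [0.4248, 0.3969, 0.0166]
ee_rot: [-3.141, 0.0, 1.504]
wrist_force: [0.5, 0.0, 0.6]
width: 0.0605
finger_force: 0.0
```

Emit:
{"api": "move_arm", "payload": {
  "motion": [0, 0, 0, 0, 0, -0.1, 0.65, 0, 0, 0, 0, 0, -0.2, 0.65, 0, 0, 0, 0, 0, -0.4, 0.65, 0, 0, 0, 0, 0, -0.4, 0.65, 0, 0, 0, -0.3, 0, -0.4, 0.5, 0, 0, 0, -0.3, 0, -0.4, 0.5, 0, 0, 0, 0, 0, -0.4, 0.5, 0, 0, 0, 0, 0, 0, 0.5, 0, 0, 0, 0, 0, 0, 0.5]
}}

```text
time: 18.73
tool_pos: [0.4229, 0.3478, 0.2383]
ee_rot: [3.135, -0.005, 1.503]
wrist_force: [0.2, 0.1, -0.4]
width: 0.0475
finger_force: 0.0
```

```bash
python3 - <<'E'
from h import *
im,c=snap('wrist','w5')
o=robot.get_obs(); print(o['time'],o['tool_pos'],o['ee_rot'],o['width'])
cv2.imwrite('pics/m5.png',im[0:330,150:550,::-1])
E
```

```text
18.7833 [0.42189318 0.34731603 0.23529212] [ 3.13903352e+00 -1.93898877e-03  1.50371469e+00] 0.04708874244495261
```

View pics/m5.png

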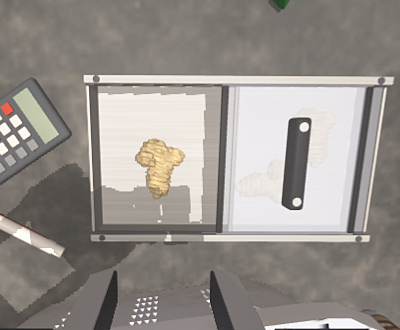

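The ginger lies flat in the opening at crop (160,165) and the bar is at (296,163). Next I pinch the bar and close the cover.

Emit:
{"api": "move_arm", "payload": {
  "motion": [0, 0, 0, 0.128, 0.304, 0, 0.5, 0, 0, 0, 0.128, 0.304, 0, 0.5, 0, 0, 0, 0.128, 0.304, 0, 0.5, 0, 0, 0, 0.128, 0.304, 0, 0.5, 0, 0, 0, 0, 0, 0.4, 0.5, 0, 0, 0, 0, 0, 0.4, 0.5, 0, 0, 0, 0, 0, 0.4, 0.5, 0, 0, 0, 0, 0, 0.15, 0.5, 0, 0, 0, 0, 0, 0, 0.5, 0, 0, 0, 0, 0, 0, 0.5]
}}

```text
time: 19.62
tool_pos: [0.5446, 0.3895, 0.0953]
ee_rot: [-3.136, 0.004, 1.504]
wrist_force: [0.4, -0.1, 0.8]
width: 0.0472
finger_force: 0.0
```

Emit:
{"api": "move_arm", "payload": {
  "motion": [0, 0, 0, 0, 0.02, 0.21, 0.5, 0, 0, 0, 0, 0, 0, 0.5, 0, 0, 0, 0, 0, 0, 0, 0, 0, 0, 0, 0, 0, 0, 0, 0, 0, 0, 0, 0, 0, 0, 0, 0, 0, 0, 0, 0, 0, 0, 0, 0, -0.2, 0, 0, 0, 0, 0, 0, -0.25, 0, 0, 0, 0, 0, 0, -0.25, 0, 0, 0, 0, 0, 0, -0.25, 0, 0, 0, 0, 0, 0, -0.23, 0, 0, 0, 0, 0, 0, 0, 0, 0]
}}

```text
time: 20.62
tool_pos: [0.4279, 0.3986, 0.079]
ee_rot: [3.141, -0.001, 1.506]
wrist_force: [-1.5, 0.1, 1.6]
width: 0.0134
finger_force: 30.0
```

Emit:
{"api": "move_arm", "payload": {
  "motion": [0, 0, 0, 0, -0.04, 0, 0, 0, 0, 0, 0, -0.03, 0, 0, 0, 0, 0, 0, 0, 0, 0]
}}

```text
time: 20.87
tool_pos: [0.4269, 0.3986, 0.079]
ee_rot: [3.135, -0.002, 1.503]
wrist_force: [3.9, -0.1, 0.2]
width: 0.0135
finger_force: 30.0
```

Emit:
{"api": "move_arm", "payload": {
  "motion": [0, 0, 0, 0, -0.05, 0, 0, 0, 0, 0, 0, 0, 0, 0, 0, 0, 0, 0, 0, 0, 0]
}}

```text
time: 21.12
tool_pos: [0.4268, 0.3986, 0.0791]
ee_rot: [3.126, -0.003, 1.501]
wrist_force: [14.2, 0.5, -4.6]
width: 0.0136
finger_force: 30.1
```

Emit:
{"api": "move_arm", "payload": {
  "motion": [0, 0, 0, 0, 0.06, 0, 0, 0, 0, 0, 0, 0, 0, 0.5, 0, 0, 0, 0, 0, 0, 0.5, 0, 0, 0, 0, 0, 0, 0.5, 0, 0, 0, 0, 0, -0.3, 0.5, 0, 0, 0, 0, 0, -0.4, 0.5, 0, 0, 0, -0.2, 0, -0.4, 0.5, 0, 0, 0, -0.3, 0, -0.4, 0.5, 0, 0, 0, -0.3, 0, -0.1, 0.5, 0, 0, 0, 0, 0, 0, 0.5, 0, 0, 0, 0, 0, 0, 0.5]
}}

```text
time: 22.03
tool_pos: [0.4196, 0.3243, 0.2294]
ee_rot: [3.14, -0.002, 1.503]
wrist_force: [0.9, 0.5, 0.4]
width: 0.047
finger_force: 0.0
```

```bash
python3 - <<'E'
from h import *
im,c=snap('wrist','w6');t,ct=snap('top','t6')
o=robot.get_obs(); print(o['time'],o['tool_pos'],o['wrist_force'])
M=np.zeros((300,720,3),np.uint8);M[:,:400]=im[0:300,150:550,::-1];M[:,400:]=t[150:450,190:510,::-1];cv2.imwrite('pics/m6.png',M)
a=cv2.imread('pics/top0.png');d=cv2.absdiff(a,t[:,:,::-1]).max(2)
for n,p in dict(card=(376,203),jar=(288,200),noodles=(445,213),tape=(449,255),mug=(448,296),taro_g=(397,246),taro_h=(287,248),d=(287,285),g1=(298,166),g2=(166,236)).items(): print(n,int((d[p[1]-15:p[1]+15,p[0]-15:p[0]+15]>40).sum()))
E
```

```text
22.1333 [0.41879467 0.32496917 0.2267831 ] [ 0.12600167  0.14073821 -0.01433033]
card 0
jar 0
noodles 0
tape 0
mug 0
taro_g 0
taro_h 0
d 9
g1 0
g2 0
```

View pics/m6.png

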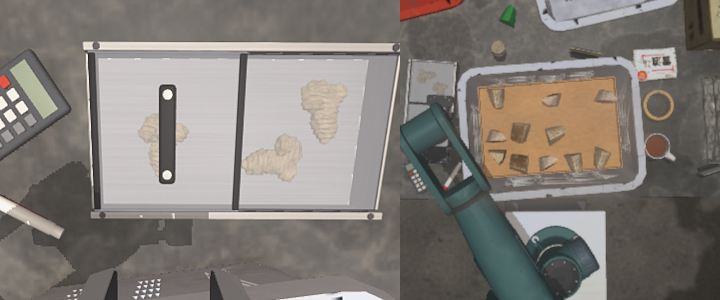

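The cover is fully shut over the ginger (crop (160,140)), all the taro is in the crate, and nothing else has moved. Handing in.

```bash
python3 -c "
from bench import robot
print(robot.close_job())"
```

```text
the job is handed in; nothing more can be done
None
```

The ginger is in the bin with the cover fully shut, all the taro is still in its crate, nothing else on the table moved, and the job is handed in at about 22 s.

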